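Find the sunk release key in the collar by feel and press it in

TASK

The cover plate is clamped in the round fixture, and the release key is hidden somewhere in the far half of the segmented rim around it: it looks like the other rim segments but lies slightly below them, as a shallow notch. Run a fingertip along the top of the rim until you feel the notch, press the key in it fully down so that the clamp jaw opens, then take the hand away. Only touch and press: leave the cover plate lying in the fixture, and leave everything else on the bench where it stands.

Things in the scene. Friction and masses are not known exactly. Their poses are not given: they have to be found in the camera images.
- fixture: dark steel disc 192 mm wide, 10 mm thick, base of a round clamping fixture fixed on a raised grey-topped assembly board whose top is 60 mm above the bench. Origin at the centre of its underside, z up. Centred on it: a bare aluminium collar 88 mm in outer radius; inside, a pedestal (top 34 mm above this origin) with a fixed jaw on the -y side and a moving jaw on +y (jaw tops 42 to 43 mm).
- rim_centre (a point): centre of the collar's rim, 46 mm above the fixture's origin. Rim: inner radius 64, outer 88, middle 76 mm; nine equal-looking segments of 40 degrees (about 50 mm long), seams 2 to 3 mm wide. Eight are rigid, flat tops at this point's height; the ninth is the release key, top 3 mm lower. The middle of the key may be at any angle within 90 degrees either side of +x from this centre.
- release_key (a joint): how far the release key is pressed down, in m: 0 at the start, 0.014 at its stop. It slides straight down wherever on its top it is pressed, resists with about 6 N (more if pressed fast), has no spring and stays where it is left. Its top is 43 mm minus this value above the fixture's origin.
- clamp_jaw (a joint): opening of the moving jaw, in m: 0 clamped, 0.014 open. It is geared to the release key and moves as far as the key is pressed.
- cover_plate: white square cover plate 44x44x5 mm with a round grommet, loose between the jaws on the pedestal, its underside 34 mm above the fixture's origin; origin at the centre of its underside
- camera_back_a: bystander, loose: white camera back shell with boards and leads, 127x74x32 mm over all, on the board left of the fixture; origin at the centre of its underside
- camera_back_b: bystander, loose: white camera back shell with boards and leads, 98x79x45 mm over all, on the board right of the fixture; origin at the centre of its underside
- flux_bottle: bystander, loose: white dispensing bottle with a red needle cap, 44 mm wide, 140 mm high, on the bench left of the board; origin at the centre of its underside
- tape_roll: bystander, loose: roll of kraft tape lying flat, 90 mm wide, 24 mm high, on the bench right of the board; origin at the centre of its underside
- ribbed_cup: bystander, loose: white ribbed cup with cable ends, 70 mm wide, 62 mm high, on the bench left of the board; origin at the centre of its underside

How it is judged:
By the outcome, as a careful person would: the job done as asked, in the order asked, and still so for the second after the job is handed in, with the robot touching nothing.
It also fails if it takes over 58 s, if anything falls off the work surface, if the arm or the gripper's body presses on something with over 40 N, if the wrist force passes 120 N, or if a joint passes its speed limit or range.

ROBOT

A 6-joint arm with a two-finger parallel gripper is mounted at the origin on a cart in front of the work surface, level with it; the furniture and walls round the work are solid. World frame = base frame: x ahead of the robot, y to its left, z up, the work surface at z = 0. Lengths are in m, angles in rad, forces in N, time in s.
With the tool pointing down it reaches from about 0.4 to 0.825 m from the base axis. Payload 7 kg.
Tool frame: the origin (TCP) lies at the centre of the arm's flange, where the gripper is bolted on; the fingertips stand 178 mm ahead of it and the grasp point (between the pads) lies 159 mm ahead of it (arm.tip_reach is the distance from the TCP to the fingertips, in m); z points along the fingers, y is the direction in which the jaws open and shut (so a half turn about z gives the same grasp; the last joint's range is limited). The gripper opens to 88 mm and grips with 3 to 60 N. Pads are 19 mm wide; open, the fingers measure 130 mm over their backs; the gripper's body (78 mm by 193 mm) begins 47 mm behind the grasp point.
Start: joints at [-0.959, 0.359, 0.012, 0, -1.224, -0.288], TCP at [0.215, -0.64, 0.405] pointing down, gripper open.
Joint ranges: [-3.07, 3.07], [-1.43, 2.12], [-1.02, 1.25], [-3.03, 1.67], [-3.05, -0], [-3.03, 3.03]. Speed limits (rad/s): [2.39, 2.39, 3.01, 3.14, 3.14, 3.14].

INTERFACE

Orientations are given as [roll, pitch, yaw] about the fixed x, y, z axes, in that order (R = Rz(yaw) Ry(pitch) Rx(roll)).
In Python, from station import arm gives the robot as it stands.
- The arm moves only by the shell command python3 -m inch 'ROWS' [OPENING] [FORCE]. ROWS is JSON, a list that holds one entry, the list of rows, each a list of 6 numbers: the shift along the world's x, y, z in units of 200 mm (1.0 is 200 mm), then the turn, a rotation vector about the world's x, y, z in units of 180 degrees (1.0 is 180 degrees). A call has 1 to 8 rows; each row is the pose to reach, as a shift and turn from the pose commanded when the call began, turning the shorter way round; what a row does not reach only later rows make up. A row lasts 1/8 s, in which the tool goes at most 62.5 mm and 10.7 degrees, less where a joint would pass 70% of its speed; a pose out of reach is approached as far as the arm can. A call with a number of a shift or a turn outside -1 to 1 is refused whole. A call with a gripper value outside its range is refused whole. OPENING is the finger opening in mm, from 0 to 87.6, set as the call begins (- or left out, the last holds). The fingers move at their own pace and stop on an object; FORCE is the grip in N (left out, the last holds). Time passes only in rows, so rows that repeat a pose let the fingers close. It gives the time, the measured TCP pose, the force and the opening at its end, in the units of the state.
- arm.get_state(): the state, without advancing time (a new reading comes with each control period).
- arm.grab_frame(name): name is "scene" or "top" or "wrist"; returns the picture (420x560x3 uint8, blue, green, red); there is no depth.
- arm.camera_params(name): a dict with "vertical_fov" (degrees; the focal length in pixels is half the picture's height over the tangent of half this angle, whatever the lens; pixels are square), "cx", "cy" (the principal point, pixels), "k1" (the pictures are not rectified: a ray, as slopes to the right and down, at radius r is drawn at 1 + k1 r^2 times it, then the intrinsics apply), "pose" (4x4, takes a point from camera to world coordinates). Camera axes: x right, y down, z forward; pixel columns grow to the right and rows downward; lengths in m; the calibration is good to about 2 mm. A picture is of the moment at which its call begins: read the wrist's pose just before it. camera_params takes no time and is no camera call; for the wrist camera it gives the pose at the moment of the call.
- arm.job_done(): hands the job in, once; it reports no verdict.
Trained networks look in the newest picture that a camera, given by its name, has taken for a name from the list of things; names that differ only in an ending like _2 or _b are one class to them, and where a whole thing is asked for, a point or a joint stands for the part that bears it (a point fixed in the world has none). Each returns a list of dicts, best first, with "score" (0 to 1); they miss things now and then, are a little off and sometimes report something else, mostly with a low value. They report only what shows in the picture. A call takes as long as a camera call.
- arm.search_frame(target, camera): "box" ([left, top, right, bottom] in pixels, round what is visible of it).
- arm.regions_of(target, camera): "region" (420x560 bool, what is visible of it) and "box" ([left, top, right, bottom] in pixels, round what is visible of it).
The state is a dict: "t": time; "q": joint angles; "qd": joint speeds; "joint_efforts": joint torques, N m; "eef_pos": TCP position; "ee_rot": TCP orientation; "force": force on the tool from outside, world axes, zero at the start; "moment": the same for the moment, N m; "width": finger opening in m.
Only numpy, scipy, OpenCV 4.12 (cv2) and the standard library are available. Lean on these libraries where they do the work, as an engineer would, in place of code of your own. Each camera call takes 0.05 s, during which the arm holds its last target.

## Working session

There is one attempt and no reset: what is moved stays moved. The work goes in short steps, Python scripts to look and compute and a shell command to move; the robot and the scene stay as the last step left them, time stands still between calls to the robot, and variables do not carry over. Pictures are saved under pics/ and viewed, and the job is handed in when it is done.

```bash
mkdir -p pics; ls; python3 - <<'E'
from station import arm
import cv2
print(arm.get_state())
for n in("scene","top"):
    cv2.imwrite(f"pics/{n}0.png",arm.grab_frame(n)); p=arm.camera_params(n);print(n,p)
    for t in("fixture",):
        for r in arm.regions_of(t,n)[:2]: print(t,r["score"],r["box"])
E
```

```text
pics
{'t': 0.0, 'q': array([-9.58934266e-01,  3.59390961e-01,  1.10781106e-02, -3.45507233e-04,
       -1.22407584e+00, -2.88132777e-01]), 'qd': array([ 0.00087373,  0.00082919, -0.00065642, -0.00067267,  0.00158807,
       -0.00176097]), 'joint_efforts': array([ 1.39874439e-03, -5.82722354e+01,  2.93060035e+01,  6.99756235e+00,
        7.08594176e-03, -2.12913192e-04]), 'eef_pos': array([ 0.21468452, -0.63975648,  0.40372902]), 'ee_rot': array([ 3.13997363e+00, -1.41123999e-04, -2.81798092e+00]), 'force': array([-0.30476184, -0.60565934,  0.63774155]), 'moment': array([ 0.01135945, -0.01228787,  0.01804513]), 'width': 0.0875280684283054}
scene {'vertical_fov': 56.927466175860104, 'cx': 274.8380840575182, 'cy': 207.55889568107318, 'k1': -0.01785556015474428, 'pose': array([[-0.77574038, -0.45215724,  0.44020528, -0.10887734],
       [-0.63103066,  0.56157126, -0.53519906,  0.76765082],
       [-0.00521251, -0.69295855, -0.72095858,  1.18822026],
       [ 0.        ,  0.        ,  0.        ,  1.        ]])}
fixture 0.94 [249.8, 217.7, 296.9, 251.9]
top {'vertical_fov': 44.06976823456305, 'cx': 271.200905505236, 'cy': 201.68253566874424, 'k1': -0.11798760606906572, 'pose': array([[ 1.69629368e-02, -9.85200706e-01,  1.70563265e-01,
         2.85091737e-01],
       [-9.99852150e-01, -1.71949104e-02,  1.17205579e-04,
        -4.26873093e-02],
       [ 2.81734904e-03, -1.70540035e-01, -9.85346720e-01,
         1.58792993e+00],
       [ 0.00000000e+00,  0.00000000e+00,  0.00000000e+00,
         1.00000000e+00]])}
fixture 0.96 [219.9, 196.4, 271.5, 251.3]
```

View pics/scene0.png

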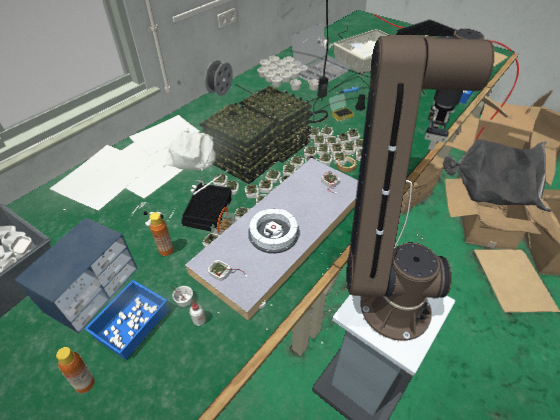

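View pics/top0.png

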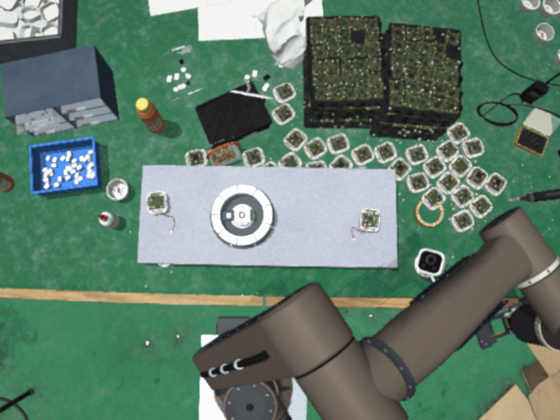

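```bash
cat > h.py <<'E'
import numpy as np,cv2
def ray(p,uv,shape=(420,560)):
    f=210/np.tan(np.radians(p["vertical_fov"]/2))
    K=np.array([[f,0,p["cx"]],[0,f,p["cy"]],[0,0,1]])
    n=cv2.undistortPoints(np.array(uv,float).reshape(-1,1,2),K,np.array([p["k1"],0,0,0.]))[:,0]
    P=p["pose"]; return P[:3,3],np.c_[n,np.ones(len(n))]@P[:3,:3].T
def at_z(p,uv,z):
    o,d=ray(p,uv); return o+d*((z-o[2])/d[:,2])[:,None]
def proj(p,X):
    f=210/np.tan(np.radians(p["vertical_fov"]/2))
    K=np.array([[f,0,p["cx"]],[0,f,p["cy"]],[0,0,1]])
    Pi=np.linalg.inv(p["pose"])
    r,_=cv2.Rodrigues(Pi[:3,:3])
    return cv2.projectPoints(np.array(X,float).reshape(-1,1,3),r,Pi[:3,3],K,np.array([p["k1"],0,0,0.]))[0][:,0]
def topdown(im,p,c,z,half,s):
    # rectify horizontal plane: rows go down = -x, cols right = -y
    n=int(2*half*s); g=(np.arange(n)-n/2)/s
    X=np.stack([np.repeat(c[0]-g[:,None],n,1),np.repeat(c[1]-g[None],n,0),np.full((n,n),z)],-1)
    m=proj(p,X.reshape(-1,3)).reshape(n,n,2).astype(np.float32)
    return cv2.remap(im,m,None,cv2.INTER_CUBIC)
E
python3 - <<'E'
from station import arm
from h import *
im=cv2.imread("pics/top0.png");p=arm.camera_params("top")
c=at_z(p,[[242,216]],.106)[0];print("guess",c)
a=topdown(im,p,c,.106,.15,2000)
b=topdown(cv2.imread("pics/scene0.png"),arm.camera_params("scene"),c,.106,.15,2000)
for k,i in enumerate((a,b)):
    cv2.imwrite(f"pics/rect{k}.png",i)
    cv2.imwrite
E
```

```text
guess [0.4982188  0.04103032 0.106     ]
```

View pics/rect0.png

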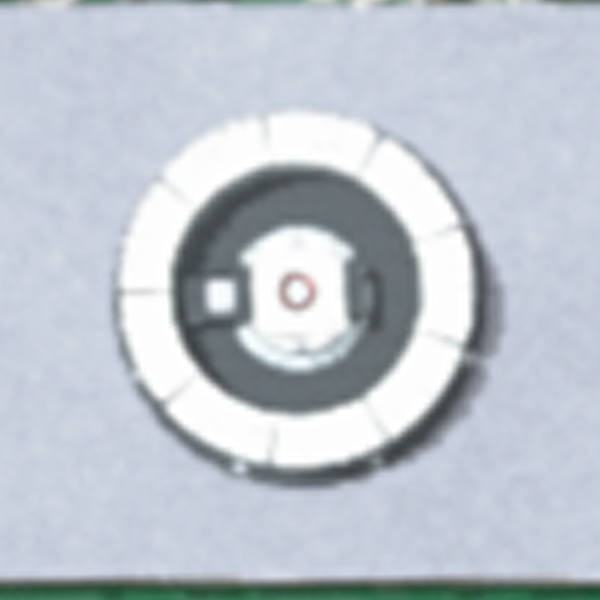

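View pics/rect1.png

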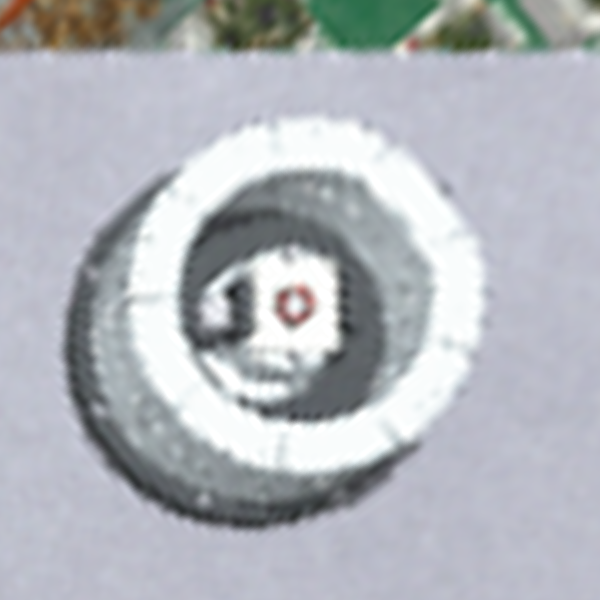

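```bash
python3 -m inch '[[[0.12,0.28,0,0,0,0.03],[0.24,0.57,0,0,0,0.06],[0.36,0.85,0,0,0,0.085]]]' 0 10
python3 -m inch '[[[0.12,0.28,0,0,0,0.03],[0.24,0.57,0,0,0,0.06],[0.36,0.85,0,0,0,0.085]]]' 0
python3 -m inch '[[[0.12,0.28,0,0,0,0.03],[0.24,0.57,0,0,0,0.06],[0.36,0.85,0,0,0,0.085]]]' 0
python3 -m inch '[[[0.12,0.28,0,0,0,0.03],[0.24,0.57,0,0,0,0.06],[0.36,0.85,0,0,0,0.085],[0.36,0.85,0,0,0,0.085],[0.36,0.85,0,0,0,0.085]]]' 0
python3 - <<'E'
from station import arm
from h import *
s=arm.get_state();p=arm.camera_params("wrist");print(s["eef_pos"],s["ee_rot"],p["pose"][:3,3],p["pose"][:3,2],s["width"],s["force"])
im=arm.grab_frame("wrist");cv2.imwrite("pics/w0.png",im)
cv2.imwrite("pics/wr0.png",topdown(im,p,[.502,.04],.106,.15,2000))
E
```

```text
t: 0.57
eef_pos: [0.287, -0.4683, 0.4044]
ee_rot: [3.141, 0.0, -2.549]
force: [2.3, 0.2, 0.9]
width: 0.063
t: 0.95
eef_pos: [0.359, -0.298, 0.4048]
ee_rot: [-3.141, 0.0, -2.281]
force: [1.6, -0.9, -0.2]
width: 0.0333
t: 1.32
eef_pos: [0.4309, -0.1279, 0.405]
ee_rot: [-3.141, 0.001, -2.014]
force: [0.8, -0.2, 0.2]
width: 0.004
t: 1.95
eef_pos: [0.5026, 0.0403, 0.4043]
ee_rot: [3.141, -0.0, -1.749]
force: [-0.5, -0.5, -1.1]
width: 0.0007
[0.502559   0.04034651 0.40429376] [ 3.14075772e+00 -4.90806593e-04 -1.74904337e+00] [ 0.48983309 -0.03266008  0.3834929 ] [ 0.04666375  0.27160519 -0.96127682] 0.0006568909612226887 [-0.54775854 -0.5343269  -1.05363523]
```

View pics/w0.png

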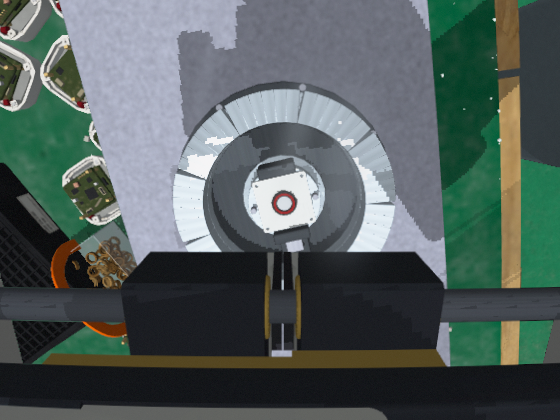

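View pics/wr0.png

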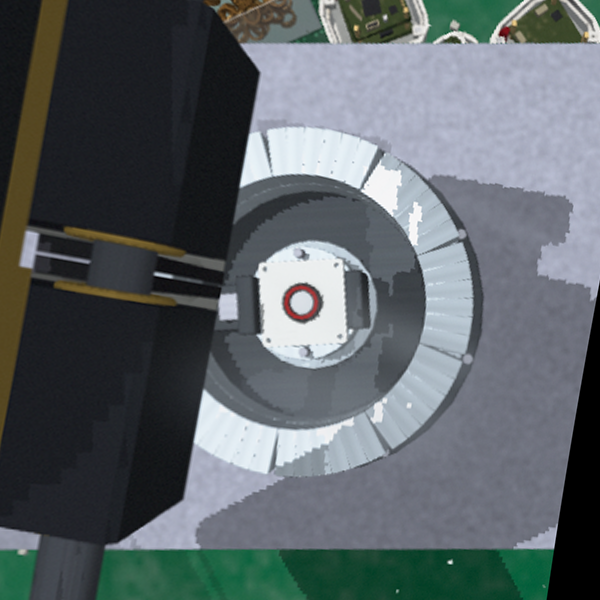

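```bash
python3 -m inch '[[[0.2,-0.04,-0.2,0,0,0],[0.4,-0.07,-0.4,0,0,0],[0.4,-0.07,-0.52,0,0,0],[0.4,-0.07,-0.52,0,0,0],[0.4,-0.07,-0.52,0,0,0]]]' 0
python3 -m inch '[[[0,0,-0.03,0,0,0],[0,0,-0.045,0,0,0],[0,0,-0.055,0,0,0],[0,0,-0.065,0,0,0],[0,0,-0.065,0,0,0]]]' 0
```

```text
t: 2.62
eef_pos: [0.5827, 0.0254, 0.3021]
ee_rot: [-3.14, 0.0, -1.75]
force: [0.7, -0.0, 0.8]
width: 0.0004
t: 3.25
eef_pos: [0.5827, 0.0261, 0.2875]
ee_rot: [3.141, -0.0, -1.75]
force: [-0.0, -0.4, 0.0]
width: 0.0004
```

```bash
for i in 1 2 3; do python3 -m inch '[[[0,0,-0.005,0,0,0],[0,0,-0.005,0,0,0]]]' 0; done
```

```text
t: 3.5
eef_pos: [0.5827, 0.0261, 0.2866]
ee_rot: [3.141, -0.0, -1.75]
force: [-0.1, -0.4, 0.1]
width: 0.0007
t: 3.75
eef_pos: [0.5827, 0.0261, 0.2856]
ee_rot: [3.142, 0.0, -1.75]
force: [-0.3, 0.2, 0.4]
width: 0.0004
t: 4.0
eef_pos: [0.5827, 0.0261, 0.2846]
ee_rot: [3.141, -0.0, -1.75]
force: [0.5, 0.2, -0.0]
width: 0.0004
```

```bash
for i in 1 2 3; do python3 -m inch '[[[0,0,-0.005,0,0,0],[0,0,-0.005,0,0,0]]]' 0|grep -E "eef|force"; done
```

```text
eef_pos: [0.5827, 0.0261, 0.2844]
force: [-2.2, 0.6, 6.3]
eef_pos: [0.5827, 0.0261, 0.2844]
force: [-5.9, 1.6, 13.5]
eef_pos: [0.5826, 0.0261, 0.2843]
force: [-9.2, 0.9, 22.0]
```

```bash
python3 -m inch '[[[0,0,0.012,0,0,0],[0.005,0.07,0.012,0,0,0.055]]]' 0|grep -E "eef|force"
python3 -m inch '[[[-0.005,0.07,0,0,0,0.055],[-0.025,0.14,0,0,0,0.111],[-0.055,0.205,0,0,0,0.167],[-0.055,0.205,0,0,0,0.167]]]' 0
```

```text
eef_pos: [0.5837, 0.0396, 0.2844]
force: [-0.2, -3.4, 4.0]
t: 5.5
eef_pos: [0.5729, 0.0819, 0.2845]
ee_rot: [-3.14, 0.0, -1.052]
force: [0.1, 2.3, 4.8]
width: 0.0005
```

```bash
python3 -m inch '[[[-0.04,0.06,0,0,0,0.055],[-0.09,0.11,0,0,0,0.111],[-0.15,0.15,0,0,0,0.167],[-0.215,0.18,0,0,0,0.222],[-0.215,0.18,0,0,0,0.222]]]' 0
```

```text
t: 6.12
eef_pos: [0.5294, 0.1171, 0.2844]
ee_rot: [-3.141, 0.0, -0.359]
force: [-2.7, 2.0, 5.9]
width: 0.0009
```

```bash
python3 -m inch '[[[0,0,0.1,0,0,0],[0.01,-0.05,0.1,0,0,-0.055],[0.02,-0.1,0.1,0,0,-0.11],[0.03,-0.15,0.1,0,0,-0.165],[0.04,-0.2,0.1,0,0,-0.22],[0.05,-0.25,0.1,0,0,-0.275],[0.055,-0.3,0.1,0,0,-0.33],[0.06,-0.35,0.1,0,0,-0.385]]]' 0 |grep -E "eef|rot"
python3 -m inch '[[[0.01,-0.05,0,0,0,-0.055],[0.02,-0.1,0,0,0,-0.11],[0.03,-0.15,0,0,0,-0.165],[0.04,-0.25,0,0,0,-0.22],[0.064,-0.35,0,0,0,-0.282],[0.064,-0.35,0,0,0,-0.282],[0.064,-0.35,0,0,0,-0.282]]]' 0
python3 -m inch '[[[0,0,-0.05,0,0,0],[0,0,-0.08,0,0,0],[0,0,-0.095,0,0,0],[0,0,-0.095,0,0,0]]]' 0 |grep -E "eef|force"
python3 -m inch '[[[0,0,-0.005,0,0,0],[0,0,-0.005,0,0,0]]]' 0 |grep -E "eef|force"
```

```text
eef_pos: [0.542, 0.0461, 0.3035]
ee_rot: [3.14, -0.0, -1.578]
t: 8.0
eef_pos: [0.5546, -0.0232, 0.3037]
ee_rot: [3.141, -0.001, -2.452]
force: [-0.4, -0.4, -0.3]
width: 0.0006
eef_pos: [0.5545, -0.0227, 0.2847]
force: [0.6, 0.1, -0.0]
eef_pos: [0.5546, -0.0229, 0.2842]
force: [-0.1, 1.0, 0.4]
```

```bash
for i in 1 2 3; do python3 -m inch '[[[0,0,-0.005,0,0,0],[0,0,-0.005,0,0,0]]]' 0|grep -E "eef|force"; done
```

```text
eef_pos: [0.5545, -0.0229, 0.283]
force: [1.0, 0.2, -0.3]
eef_pos: [0.5545, -0.0229, 0.282]
force: [0.9, 0.1, -0.3]
eef_pos: [0.5546, -0.0229, 0.2813]
force: [-0.4, -0.7, 2.8]
```

The notch is at about -50°, with contact 3 mm below the rim. I'm pressing the key here.

```bash
python3 -m inch '[[[0,0,-0.007,0,0,0],[0,0,-0.014,0,0,0],[0,0,-0.021,0,0,0],[0,0,-0.028,0,0,0],[0,0,-0.035,0,0,0],[0,0,-0.042,0,0,0]]]' 0|grep -E "eef|force"
python3 -m inch '[[[0,0,-0.007,0,0,0],[0,0,-0.014,0,0,0],[0,0,-0.021,0,0,0],[0,0,-0.028,0,0,0],[0,0,-0.028,0,0,0]]]' 0|grep -E "eef|force"
for i in 1 2; do python3 -m inch '[[[0,0,-0.005,0,0,0],[0,0,-0.005,0,0,0]]]' 0|grep -E "eef|force"; done
```

```text
eef_pos: [0.5546, -0.0229, 0.2731]
force: [-2.6, -0.3, 5.6]
eef_pos: [0.5546, -0.0229, 0.2673]
force: [-1.4, -0.0, 4.4]
eef_pos: [0.5546, -0.0229, 0.2671]
force: [-3.6, 0.9, 11.9]
eef_pos: [0.5546, -0.0229, 0.267]
force: [-6.5, 1.2, 19.2]
```

```bash
python3 -m inch '[[[0,0,-0.005,0,0,0],[0,0,-0.005,0,0,0],[0,0,0.05,0,0,0],[0,0,0.2,0,0,0],[0,0,0.5,0,0,0],[0,-0.3,0.8,0,0,0]]]' 0
python3 -m inch '[[[0,-0.3,0.05,0,0,0],[0,-0.6,0.05,0,0,0],[0,-0.9,0.05,0,0,0],[0,-0.9,0.05,0,0,0],[0,-0.9,0.05,0,0,0]]]' 0
python3 - <<'E'
from station import arm
from h import *
p=arm.camera_params("top");im=arm.grab_frame("top")
a=topdown(im,p,[.5015,.04],.106,.15,1300)
b=topdown(cv2.imread("pics/top0.png"),p,[.5015,.04],.106,.15,1300)
cv2.imwrite("pics/cmp.png",np.hstack([b,a]));cv2.imwrite("pics/top1.png",im)
E
```

```text
t: 12.12
eef_pos: [0.555, -0.066, 0.4117]
ee_rot: [-3.141, 0.002, -2.447]
force: [2.0, -1.3, 0.0]
width: 0.0008
t: 12.75
eef_pos: [0.5544, -0.2473, 0.4187]
ee_rot: [3.141, -0.0, -2.452]
force: [-0.0, 0.1, 0.2]
width: 0.0005
```

View pics/cmp.png

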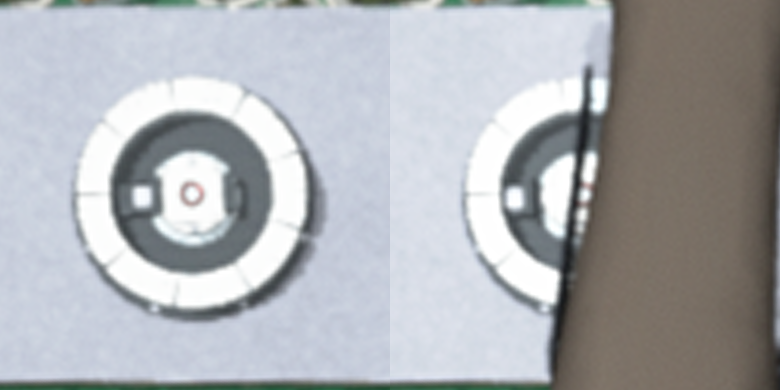

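View pics/top1.png

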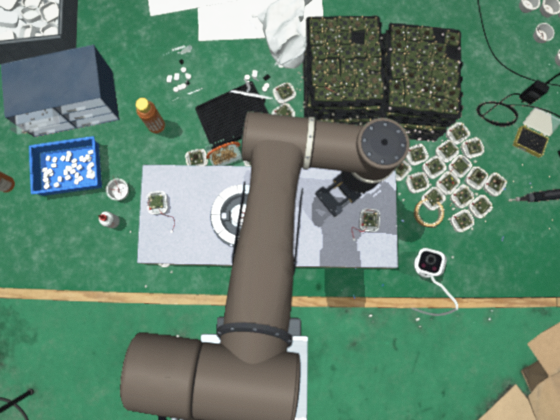

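```bash
python3 -m inch '[[[-0.25,-0.2,0,0,0,0],[-0.4,-0.45,0,0,0,0],[-0.6,-0.7,0,0,0,0],[-0.7,-0.9,0,0,0,0],[-0.7,-0.9,0,0,0,0],[-0.7,-0.9,0,0,0,0]]]' 0
python3 - <<'E'
from station import arm
from h import *
p=arm.camera_params("top");im=arm.grab_frame("top")
a=topdown(im,p,[.5015,.04],.106,.15,1300)
b=topdown(cv2.imread("pics/top0.png"),p,[.5015,.04],.106,.15,1300)
cv2.imwrite("pics/cmp2.png",np.hstack([b,a]))
E
```

```text
t: 13.55
eef_pos: [0.4151, -0.4261, 0.4193]
ee_rot: [-3.142, 0.0, -2.449]
force: [-0.3, 0.5, -0.7]
width: 0.0
```

View pics/cmp2.png

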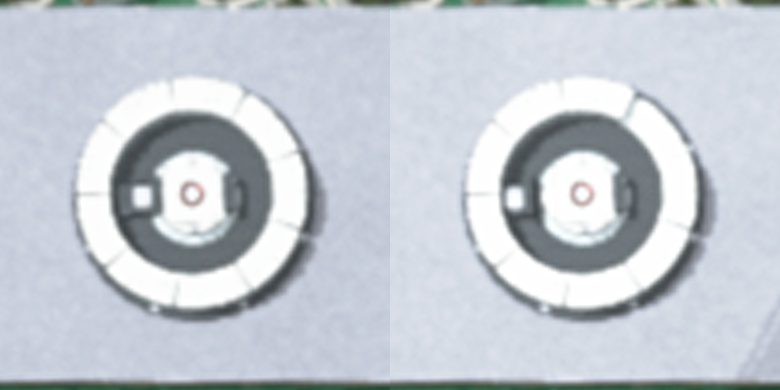

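The view is clear. The key segment at -50° is sunk, the moving jaw has moved outward about 14 mm, and the plate lies where it was (grommet at about (582,194), matching (192,194) before).

```bash
python3 -c "
from station import arm
print(arm.job_done())"
```

```text
the job is handed in; nothing more can be done
None
```

I found the release key, pressed it down to its stop and took the hand away; the job was handed in at about 13.6 s.

- **Finding the key:** I touched or slid the closed fingertips along the rim at -10°, +30° and +70°. Contact was at TCP height 284.4 mm each time. At -10° the rim took 22 N without giving, and it did not give under the lighter slide, about 5 N, at the other two. At about -50° contact came 3 mm lower, which is the notch. I did not test the segment at -90°.
- **Pressing:** I pushed slowly, at about 5 N. The key stopped 14 mm down and took 19 N there without moving further.
- **Last checks:** The overhead picture shows the key segment sunk. The jaw has moved about 14 mm outward, and the plate is still in place. The bystanders look unmoved by eye; I did not measure them. The last force readings were under 1 N, with the arm clear of everything. No check failed or disagreed.

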